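# Push a worn polishing stone under the spring flap of the grit-waste box

### The arm

A 7-joint arm with a two-finger parallel gripper is mounted at the origin on a cart in front of the work surface, level with it; the furniture and walls round the work are solid. World frame = base frame: x ahead of the robot, y to its left, z up, the work surface at z = 0. Lengths are in mm, angles in rad, forces in N, time in s.
With the tool pointing down it reaches from about 400 to 875 mm from the base axis. Payload 19.3 kg.
Tool frame: the origin (TCP) lies at the very end of the fingers, on their centre line; the grasp point (between the pads) lies 19 mm behind it (grip_point_offset is the z of the grasp point in the tool frame, in mm); z points along the fingers, x is the direction in which the jaws open and shut, and the axes are right-handed (so a half turn about z gives the same grasp; the last joint's range is limited). The gripper opens to 85 mm and grips with 20 to 120 N. Pads are 22 mm wide; open, the fingers measure 114 mm over their backs; the gripper's body (76 mm by 85 mm) begins 54 mm behind the grasp point. The pads swing forward as they close: fully open they stand 13 mm farther back than shut.
Start: joints at [-1.397, 0.521, -0.036, 1.599, 0.021, 1.021, -0.113], TCP at [150.89, 606.504, 231.291] pointing down, gripper open.
Joint ranges: [-2.91, 2.91], [-0.3, 2.13], [-1.5, 1.42], [0.17, 2.43], [-1.26, 4.41], [0.16, 1.93], [-2.52, 2.52]. Speed limits (rad/s): [1.89, 1.89, 2.39, 2.39, 3.01, 3.01, 3.01].

### API

Orientations are given as a 3x3 rotation matrix whose columns are the frame's x, y, z axes.
In Python, from workcell import movep, movel, goto_joints, open_gripper, clamp, wait, inverse_kinematics, read_state, camera, PlanningError, finish_job, grip_point_offset gives the robot as it stands. Calls block until the motion is done:
- movep(position, orientation): joint-space move of the TCP to a pose.
- movel(position, frame=None, max_speed=150, guard=None): straight line of the TCP; frame=None keeps the orientation; max_speed is the mean speed in mm/s. With guard (N) it stops when the force on the tool has changed by that much, and returns True; else False.
- goto_joints(angles): joint-space move.
- open_gripper() and clamp(): open the fingers fully, or close them until they stop; the grip force is fixed at half the most.
- wait(seconds).
- inverse_kinematics(position, orientation): joint angles nearest the present ones, or None.
- read_state(): the state.
- camera(name): name is "scene" or "top" or "wrist"; returns a dict with "image" (480x640x3 uint8, blue, green, red), "range_z" (480x640 float32, mm along the optical axis (not along the pixel's ray), 0 where there is no reading), "fx", "fy", "cx", "cy" (pixels), "dist_coeffs" ([k1, k2, p1, p2, k3] as OpenCV has them; the pictures are not rectified), "cam_to_world" (4x4, takes a point from camera to world coordinates). Camera axes: x right, y up, looking along -z (the intrinsics and any distortion apply to the point x, -y, -z); pixel columns grow to the right and rows downward; lengths in mm; the calibration is good to about 2 mm. A picture is of the moment at which its call begins.
A pose or a line that the arm cannot do raises PlanningError and nothing moves.
- finish_job(): hands the job in, once; it reports no verdict.
The state is a dict: "time": time; "qpos": joint angles; "qvel": joint speeds; "joint_efforts": joint torques, N m; "eef_pos": TCP position; "tool_rot": TCP orientation; "ft_force": force on the tool from outside, world axes, zero at the start; "torque": the same for the moment, N m; "finger_gap": finger opening in mm.
Only numpy, scipy, OpenCV 4.12 (cv2) and the standard library are available. Lean on these libraries where they do the work, as an engineer would, in place of code of your own. Each camera call takes 0.05 s, during which the arm holds its last target.

### The job

Get the worn green polishing stone that lies in the loading trough into the grit-waste box: press the box's yellow press plate right down with one fingertip so that its spring-closed flap stands open and, while you keep it held open, push the stone along the trough and under the flap with the other fingertip until it slides down into the box. Then take the fingers away so that the flap shuts over it. The stone is loaded with coarse grit that must not get between the pads, so only push it: do not pinch it or lift it out of the trough, and leave the other things on the bench where they are.

Things in the scene. Friction and masses are not known exactly. Their poses are not given: they have to be found in the camera images.
- waste_box: Grey sheet-steel waste box with a bare steel loading trough, bolted down. Origin: on the bench below the box's mouth, on the trough's middle line; x = along the trough, the way the stone is pushed (away from the robot), y = left. Trough: x = -170 to -6 mm, floor 80 mm above the bench, flat for y = -8 to +8, then 45-degree sides up to 7 mm higher at y = +-15. Bin: x = -10 to 118, y = -50 to 50, top z = 80 mm.
- mouth (a point): Middle of the mouth, under the flap's front edge: box frame (0, 0, 80) mm, axes as the box's. The trough floor ends 6 mm before it; there a 45-degree slide begins that goes down through the rimmed opening in the bin's top (to box x = 84, y = -22 to 22 mm). Once the stone's middle is 0 to 15 mm past the mouth it tips over and slides in by itself.
- flap (a joint): Angle of the yellow flap on a steel rod that runs along the trough's right side (box y = -30, z = 87 mm). 0 = shut by its spring, 0.70 rad = open against its stop. Pressing down the plate right of the rod (point flap_plate) swings the flap up, left side highest; above 0.55 rad the stone passes freely. 35 mm out from the rod the plate needs 3 N at first, 5 N when down; released, the flap shuts by itself.
- flap_front (a point): Middle of the lower front edge of the flap, a shallow yellow cap over the opening (box x = 1 to 89, y = -29 to 34, top z = 97 mm when shut). Shut, it bars the trough's end: pushing the stone against it does not open it. Open, its left side stands about 135 mm above the bench and slopes across above the trough's line for box x = 1 to 89 mm, so fingers stay before x = 0.
- flap_plate (a point): Middle of the top face (black rubber strip) of the yellow press plate, 38 mm out from the rod; moves with the flap. The plate runs along the trough, box x = -156 to -12 mm, and reaches 59 mm out from the rod. Flap shut: it slopes up to the right at 40 degrees, point at box y = -61, z = 109 mm, outer edge at y = -77, z = 122 mm. No finger fits below it.
- plate_down (a point): Fixed point where flap_plate comes to lie when the flap is fully open: box frame (-84, -68, 83) mm. The plate is then level, z = 83 mm (3 mm above the trough floor), from box y = -34 to -89 mm. One finger on the plate and the other low in the trough behind the stone, equally low and 55 to 70 mm apart (centres), can slide together along the trough.
- stone: Worn green stone stick, a square bar 90 x 12 x 12 mm, 30 g, with flat ends. Origin: middle of its underside; its own y axis runs along its length (ends at y = -45 and +45 mm). It lies lengthwise in the trough, its middle 63 to 83 mm before the mouth, so that its near end is 108 to 128 mm before the mouth.
- flat_file: Bystander: flat file with a wooden handle, 245 mm long, lying on the bench. Origin: middle of its underside.
- paste_jar: Bystander: round blue and white jar with a black lid, 55 mm wide, 46 mm high. Origin: middle of its underside.
- oil_bottle: Bystander: white bottle with a red spout, 44 mm wide, 142 mm high, standing. Origin: middle of its underside.
- red_stone: Bystander: reddish stone stick, 100 x 10 x 8 mm, on the bench. Origin: middle of its underside.
- grey_stone: Bystander: grey stone stick, 120 x 14 x 11 mm, on the bench. Origin: middle of its underside.
- calliper: Bystander: steel calliper, 200 x 66 x 8 mm, lying flat. Origin: middle of its underside.
There are look-alikes about, which are no part of the job. What is shaped like the stone but turquoise is not meant.

How it is judged (in metres and radians):
On the way, in this order (a step that is already met when the one before it is completed fails the run):
1. a fingertip presses the plate down and holds the flap open, the stone still before the mouth (value of joint flap above 0.5 rad and contact force between the fingers and flap above 0.5 N and x of stone in the frame of waste_box below -0.03 m), for 0.2 s.
2. the stone's middle passes the mouth under the flap while a finger still holds it open (x of stone in the frame of waste_box above -0.005 m and value of joint flap above 0.45 rad and contact force between the fingers and flap above 0.5 N), for 0.02 s.
At the end, for the whole second after the job is handed in: The stone is inside the waste box (its middle within the bin's walls and more than 12 mm below the bin's top) and the flap is shut (less than 0.06 rad) (x of stone in the frame of waste_box between 0.01 and 0.118 m and y of stone in the frame of waste_box between -0.05 and 0.05 m and z of stone in the frame of waste_box between 0 and 0.068 m and value of joint flap below 0.06 rad); the robot touches nothing.
It fails at once if the stone is lifted (its middle more than 25 mm above the trough floor) (z of stone in the frame of waste_box above 0.105 m).
It fails at once if another thing on the bench is moved by more than 20 mm (distance of any of flat_file, paste_jar, oil_bottle, red_stone, grey_stone, calliper from where it was at the start of the episode above 0.02 m).
It also fails if it takes over 51 s, if anything falls off the work surface, if the arm or the gripper's body presses on something with over 40 N, if the wrist force passes 120 N, or if a joint passes its speed limit or range.

## Working session

There is one attempt and no reset: what is moved stays moved. The work goes in short steps, each a Python script; the robot and the scene stay as the last script left them, time stands still between calls to the robot, and variables do not carry over. Pictures are saved under pics/ and viewed, and the job is handed in when it is done.

```bash
ls; mkdir -p pics; python3 - <<'E'
from workcell import *
import cv2,numpy as np
for n in ["scene","top"]:
    c=camera(n); cv2.imwrite(f"pics/{n}0.png",c["image"]); np.savez(f"{n}0.npz",**c)
    print(n,c["fx"],c["cx"],c["cy"],c["dist_coeffs"],np.round(c["cam_to_world"],3))
s=read_state(); print(s, grip_point_offset)
E
```

```text
pics
scene 534.1791974613899 308.5656791780373 242.64561446016197 [-0.16215685  0.          0.          0.          0.        ] [[ 7.90000e-01  4.02000e-01 -4.63000e-01 -9.04500e+01]
 [-6.13000e-01  5.23000e-01 -5.92000e-01 -6.70563e+02]
 [ 4.00000e-03  7.52000e-01  6.59000e-01  9.35703e+02]
 [ 0.00000e+00  0.00000e+00  0.00000e+00  1.00000e+00]]
top 442.0456863547521 321.58621171933396 236.3804557401902 [-0.01909847  0.          0.          0.          0.        ] [[-1.34000e-01  9.69000e-01 -2.05000e-01  3.09602e+02]
 [-9.91000e-01 -1.32000e-01  2.30000e-02  1.07787e+02]
 [-5.00000e-03  2.06000e-01  9.78000e-01  9.62129e+02]
 [ 0.00000e+00  0.00000e+00  0.00000e+00  1.00000e+00]]
{'time': 0.1, 'qpos': array([-1.39720916,  0.52192918, -0.03629651,  1.59992457,  0.02119003,
        1.02112795, -0.11279337]), 'qvel': array([ 0.00140453, -0.00041904,  0.00112884,  0.00018991, -0.00110093,
       -0.00079625,  0.00023782]), 'joint_efforts': array([ 1.98508613e-03, -9.28470898e+01,  1.98337823e+00, -3.70534372e+01,
        1.81948801e-02,  5.33701270e-03, -1.24678414e-05]), 'eef_pos': array([150.83826116, 606.21975291, 230.80882757]), 'tool_rot': array([[ 2.41415198e-01,  9.70421905e-01, -1.66413483e-04],
       [ 9.70421403e-01, -2.41415243e-01, -9.90580927e-04],
       [-1.00145618e-03,  7.76500852e-05, -9.99999496e-01]]), 'ft_force': array([ 0.02013446,  0.28278044, -0.24412417]), 'torque': array([ 0.01960551, -0.00113943,  0.01116713]), 'finger_gap': 85.65971172354448} -18.700000000000003
```

View pics/scene0.png

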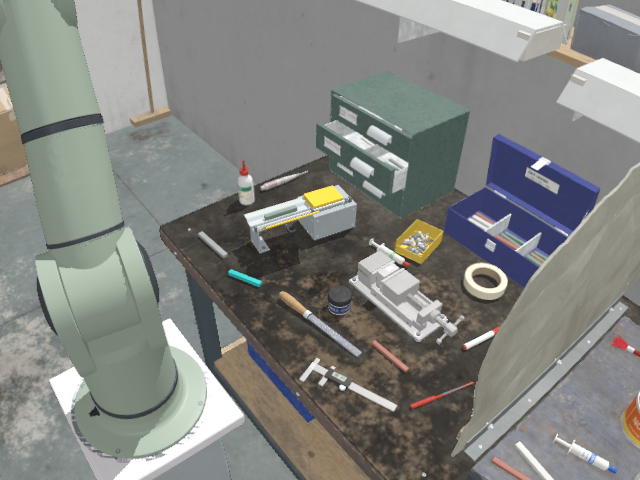

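View pics/top0.png

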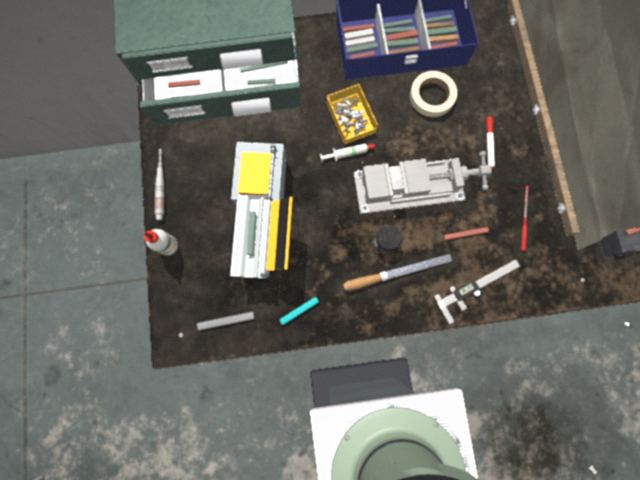

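```bash
cat > h.py <<'E'
import numpy as np,cv2
def load(n): return dict(np.load(n))
def K(c): return np.array([[c["fx"],0,c["cx"]],[0,c["fy"],c["cy"]],[0,0,1.]],float)
def proj(c,P):
    P=np.atleast_2d(np.asarray(P,float)); T=np.linalg.inv(c["cam_to_world"])
    q=P@T[:3,:3].T+T[:3,3]; q=q*[1,-1,-1]
    return cv2.projectPoints(q.reshape(-1,1,3),np.zeros(3),np.zeros(3),K(c),np.asarray(c["dist_coeffs"],float))[0].reshape(-1,2)
def ray(c,uv):
    uv=np.asarray(uv,float).reshape(-1,1,2)
    p=cv2.undistortPoints(uv,K(c),np.asarray(c["dist_coeffs"],float)).reshape(-1,2)
    return np.c_[p[:,0],-p[:,1],-np.ones(len(p))]
def back(c,uv,r=None):
    d=ray(c,uv); uv=np.atleast_2d(uv)
    if r is None: r=np.array([c["range_z"][int(round(v)),int(round(u))] for u,v in uv])
    q=d*np.asarray(r).reshape(-1,1); T=c["cam_to_world"]; return q@T[:3,:3].T+T[:3,3]
def onz(c,uv,z):
    d=ray(c,uv)@c["cam_to_world"][:3,:3].T; o=c["cam_to_world"][:3,3]
    return o+d*((np.asarray(z)-o[2])/d[:,2])[:,None]
def crop(c,x0,y0,x1,y1,s,fn):
    im=cv2.resize(c["image"][y0:y1,x0:x1],None,fx=s,fy=s,interpolation=cv2.INTER_CUBIC); cv2.imwrite(fn,im)
E
python3 - <<'E'
from h import *
t=load("top0.npz");s=load("scene0.npz")
for c in(t,s): print(proj(c,[[0,0,0],[150,606,231],[500,0,0]]).round())
crop(t,220,130,310,290,5,"pics/t1.png"); crop(s,235,175,365,260,6,"pics/s1.png")
print(back(t,[[232,277],[240,310],[185,300],[240,255],[265,150],[390,245],[300,400]]).round())
E
```

```text
[[398. 478.]
 [ 18. 477.]
 [360. 236.]]
[[140. 398.]
 [ 79. 152.]
 [330. 290.]]
[[ 448.  292.   -0.]
 [ 375.  281.   -0.]
 [ 412.  398.   -1.]
 [ 478.  255.   85.]
 [ 697.  182.   80.]
 [ 465.  -55.   42.]
 [  63.  232. -795.]]
```

View pics/t1.png

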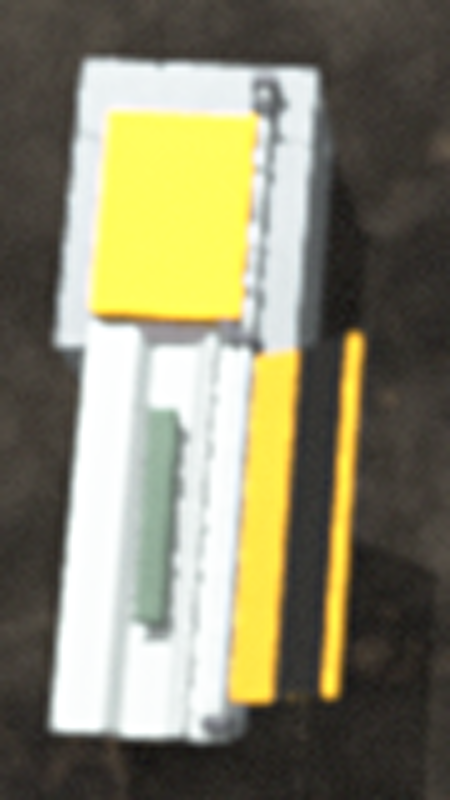

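View pics/s1.png

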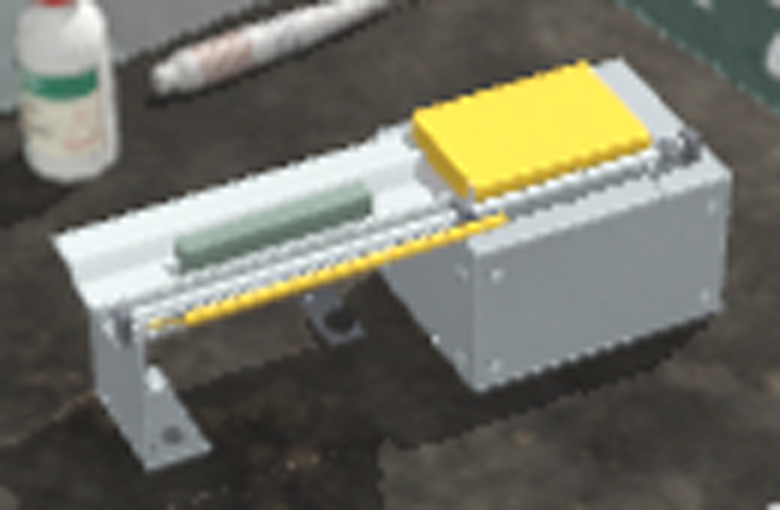

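The target is the dull green bar in the trough, top (251,233). The turquoise bar on the bench at top (299,310) and the coloured sticks in the blue box are look-alikes. Both crops show only the dull green bar lying lengthwise in the trough. Next I fit the box pose.

```bash
cat > fit.py <<'E'
from h import *
from scipy.optimize import least_squares
t=load("top0.npz");s=load("scene0.npz")
T=[((1,34,97),(92,318)),((1,-29,97),(243,320)),((89,34,97),(108,112)),((89,-29,97),(258,116)),
((118,50,80),(83,58)),((118,-50,80),(320,70)),((-10,50,80),(55,347)),((-156,-77,122),(340,700)),((-12,-77,122),(362,332)),((-170,8,80),(108,733))]
S=[((1,34,97),(413,112)),((89,34,97),(585,62)),((89,-29,97),(650,135)),((1,-29,97),(480,192)),((118,-50,80),(730,172)),((118,50,80),(620,60)),((-12,-77,122),(505,217))]
def run(uset,uses):
    PT=np.array([a for a,b in T],float);UT=np.array([b for a,b in T])/5+[220-.4,130-.4]
    PS=np.array([a for a,b in S],float);US=np.array([b for a,b in S])/6+[235-.42,175-.42]
    def res(p,k=0):
        R=np.array([[np.cos(p[2]),-np.sin(p[2]),0],[np.sin(p[2]),np.cos(p[2]),0],[0,0,1]])
        f=lambda P:P@R.T+[p[0],p[1],p[3]]
        o=[]
        if uset:o.append(proj(t,f(PT))-UT)
        if uses:o.append(proj(s,f(PS))-US)
        return np.vstack(o).ravel()
    r=least_squares(res,[600,200,0,0],loss='soft_l1',x_scale=[100,100,.1,10]);return r.x,res(r.x).reshape(-1,2)
if __name__=="__main__":
    for a in((1,0),(0,1),(1,1)):
        p,r=run(*a);print(p.round(3));print(r.round(1).tolist())
E
python3 fit.py
```

```text
[ 5.97264e+02  2.11297e+02 -1.79000e-01  5.60600e+00]
[[-0.3, -1.2], [0.3, -0.3], [0.1, -0.5], [0.3, -0.1], [0.2, 0.4], [-0.4, -0.2], [0.5, 0.3], [-1.2, -0.2], [-1.2, 0.8], [3.9, 1.1]]
[ 6.10736e+02  2.25552e+02 -1.81000e-01 -1.07590e+01]
[[-0.0, 0.4], [-0.2, 0.2], [0.5, 0.1], [-0.2, -0.3], [0.1, 0.3], [-0.1, -0.1], [0.1, -0.6]]
[ 5.98315e+02  2.11516e+02 -1.79000e-01  2.94400e+00]
[[-0.2, -1.3], [0.3, -0.4], [0.2, -0.5], [0.3, -0.1], [0.3, 0.4], [-0.4, -0.1], [0.6, 0.2], [-1.3, -0.5], [-1.2, 0.7], [4.0, 0.8], [-0.6, 0.4], [-0.3, 0.0], [0.6, 0.1], [-0.6, -0.1], [0.4, 0.4], [-0.1, -0.3], [-0.2, -0.4]]
```

```bash
cat >> h.py <<'E'
BOX=[598.3,211.5,-0.179,0.0]
def b2w(P,B=None):
    B=BOX if B is None else B
    P=np.asarray(P,float);c,s=np.cos(B[2]),np.sin(B[2]);R=np.array([[c,-s,0],[s,c,0],[0,0,1]])
    return P@R.T+[B[0],B[1],B[3]]
def w2b(P,B=None):
    B=BOX if B is None else B
    c,s=np.cos(B[2]),np.sin(B[2]);R=np.array([[c,-s,0],[s,c,0],[0,0,1]])
    return (np.asarray(P,float)-[B[0],B[1],B[3]])@R
def orient(psi,sgn,B=None):
    # psi: plate finger ahead; tool x from push to plate finger times sgn
    B=BOX if B is None else B
    a=-np.pi/2+psi+B[2]; x=sgn*np.array([np.cos(a),np.sin(a),0]); z=np.array([0,0,-1.]); return np.c_[x,np.cross(z,x),z]
E
python3 - <<'E'
from workcell import *
from h import *
for sg in(1,-1):
    for psi in np.radians([-30,0,15,25,35]):
        for P in((-120,-43,300),(-115,-43,72),(-20,-43,72)):
            q=inverse_kinematics(list(b2w(P)),orient(psi,sg)); print(sg,round(np.degrees(psi)),P,None if q is None else np.round(q,2))
E
```

```text
1 -30 (-120, -43, 300) [-1.34  0.54  1.24  1.85 -0.55  1.17 -2.18]
1 -30 (-115, -43, 72) [-1.23  1.07  1.22  2.05 -1.23  1.06 -1.63]
1 -30 (-20, -43, 72) [-1.07  1.14  1.22  1.83 -1.21  1.15 -1.67]
1 0 (-120, -43, 300) [-1.1   0.34  0.79  1.84 -0.27  1.07 -1.96]
1 0 (-115, -43, 72) [-0.87  0.67  0.53  2.03 -0.59  0.6  -1.68]
1 0 (-20, -43, 72) [-0.78  0.78  0.6   1.82 -0.63  0.74 -1.6 ]
1 15 (-120, -43, 300) [-1.08  0.33  0.75  1.84 -0.26  1.07 -1.72]
1 15 (-115, -43, 72) [-0.85  0.66  0.49  2.03 -0.55  0.58 -1.46]
1 15 (-20, -43, 72) [-0.77  0.78  0.58  1.82 -0.61  0.73 -1.35]
1 25 (-120, -43, 300) [-1.06  0.32  0.72  1.84 -0.24  1.07 -1.56]
1 25 (-115, -43, 72) [-0.84  0.65  0.48  2.03 -0.53  0.58 -1.3 ]
1 25 (-20, -43, 72) [-0.76  0.77  0.56  1.81 -0.59  0.73 -1.19]
1 35 (-120, -43, 300) [-1.02  0.31  0.67  1.84 -0.22  1.07 -1.4 ]
1 35 (-115, -43, 72) [-0.83  0.65  0.46  2.03 -0.52  0.58 -1.14]
1 35 (-20, -43, 72) [-0.76  0.77  0.55  1.81 -0.58  0.72 -1.03]
-1 -30 (-120, -43, 300) [-0.76  0.27  0.33  1.83 -0.1   1.06  0.47]
-1 -30 (-115, -43, 72) [-0.61  0.6   0.16  2.02 -0.17  0.
[... 164 characters left out ...]
-0.54  0.59  0.06  2.02 -0.06  0.54  0.96]
-1 0 (-20, -43, 72) [-0.46  0.69  0.09  1.8  -0.09  0.66  1.08]
-1 15 (-120, -43, 300) [-0.64  0.27  0.17  1.82 -0.05  1.06  1.21]
-1 15 (-115, -43, 72) [-0.5   0.59  0.01  2.01 -0.01  0.54  1.17]
-1 15 (-20, -43, 72) [-0.41  0.68  0.03  1.8  -0.03  0.66  1.29]
-1 25 (-120, -43, 300) [-0.59  0.26  0.11  1.82 -0.03  1.06  1.36]
-1 25 (-115, -43, 72) [-0.48  0.59 -0.02  2.01  0.02  0.54  1.31]
-1 25 (-20, -43, 72) [-0.37  0.68 -0.03  1.79  0.03  0.67  1.41]
-1 35 (-120, -43, 300) [-0.55  0.26  0.06  1.82 -0.02  1.06  1.52]
-1 35 (-115, -43, 72) [-0.44  0.59 -0.08  2.01  0.08  0.55  1.43]
-1 35 (-20, -43, 72) [-0.33  0.68 -0.09  1.79  0.09  0.67  1.53]
```

```bash
python3 - <<'E'
from workcell import *
from h import *
movep(list(b2w((-110,-43,330))),orient(np.radians(22),-1))
c=camera("wrist"); cv2.imwrite("pics/w1.png",c["image"]); np.savez("w1.npz",**c)
s=read_state();print(s["time"],s["eef_pos"],s["finger_gap"],s["ft_force"]);print(c["fx"],np.round(c["cam_to_world"],2),c["dist_coeffs"])
E
```

```text
2.1083 [482.13791887 189.58691552 329.79620912] 85.19301592036818 [0.0019386  0.04070165 0.62592225]
333.530675658335 [[-2.0000e-01 -9.4000e-01 -2.8000e-01  4.1189e+02]
 [ 9.8000e-01 -2.0000e-01 -6.0000e-02  1.7345e+02]
 [ 0.0000e+00 -2.9000e-01  9.6000e-01  4.7222e+02]
 [ 0.0000e+00  0.0000e+00  0.0000e+00  1.0000e+00]] [-0.03646989  0.          0.          0.          0.        ]
```

View pics/w1.png

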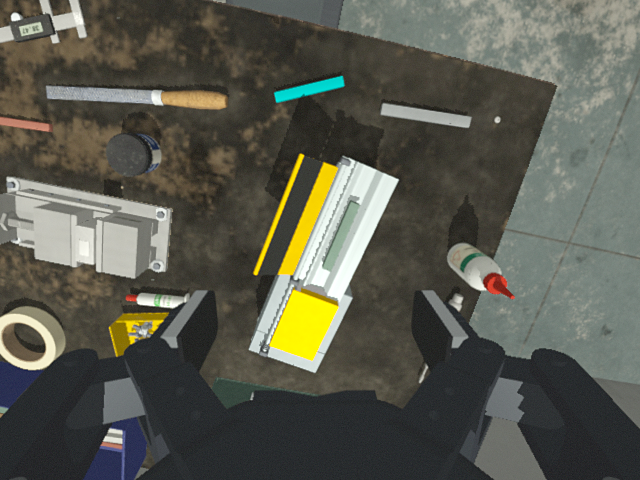

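```bash
python3 - <<'E'
from h import *
c=load("w1.npz"); crop(c,240,145,410,270,4.5,"pics/w1a.png");crop(c,240,250,410,380,4.5,"pics/w1b.png")
# box-frame height map along sections
for n in("w1","top0"):
  c=load(n+".npz")
  v,u=np.mgrid[100:400,150:450] if n=="w1" else np.mgrid[120:300,210:310]
  uv=np.c_[u.ravel(),v.ravel()]; r=c["range_z"][uv[:,1],uv[:,0]]; ok=r>0
  P=w2b(back(c,uv[ok],r[ok])); np.save(n+"_pc.npy",P)
  for xs in((-165,-140),(-15,-8)):
    m=(P[:,0]>xs[0])&(P[:,0]<xs[1])
    print(n,xs,[(y,round(float(np.median(P[m&(abs(P[:,1]-y)<1.5),2])),1)) for y in range(-90,60,3) if (m&(abs(P[:,1]-y)<1.5)).any()])
E
```

```text
w1 (-165, -140) [(-90, -0.3), (-87, 0.0), (-84, 0.1), (-81, -0.1), (-78, 0.8), (-75, 121.4), (-72, 118.9), (-69, 116.2), (-66, 114.1), (-63, 111.6), (-60, 108.7), (-57, 106.5), (-54, 103.7), (-51, 99.9), (-48, 97.4), (-45, 95.0), (-42, 92.2), (-39, 90.4), (-36, 88.0), (-33, 85.9), (-30, 80.5), (-27, 89.3), (-24, 88.4), (-21, 79.8), (-18, 79.8), (-15, 80.7), (-12, 87.1), (-9, 83.8), (-6, 81.2), (-3, 80.0), (0, 79.7), (3, 80.1), (6, 80.1), (9, 79.9), (12, 81.0), (15, 83.7), (18, 86.7), (21, 87.0), (24, 87.2), (27, 87.0), (30, 87.2), (33, 87.0), (36, 87.0), (39, 86.5)]
w1 (-15, -8) [(-90, -0.1), (-87, 0.0), (-84, 0.3), (-81, -0.3), (-78, 121.8), (-75, 121.8), (-72, 120.0), (-69, 117.4), (-66, 115.0), (-63, 112.2), (-60, 109.7), (-57, 106.5), (-54, 104.3), (-51, 101.1), (-48, 98.2), (-45, 95.9), (-42, 93.5), (-39, 91.2), (-36, 88.3), (-33, 86.0), (-30, 89.0), (-27, 90.0), (-24, 80.4), (-21, 80.2), (-18, 80.4), (-15, 86.1), (-12, 85.4), (-9, 82.4), (-6, 80.3), (-3, 80.0), (0, 80.2), (3, 80.6), (6, 80.0), (9, 79.8), (12, 81.9), (15, 84.7), (18, 87.1), (21, 87.3), (24, 87.6), (27, 87.7), (3
[... 639 characters left out ...]
42, -1.4), (45, -1.9), (48, -0.7), (51, -0.5), (54, -1.2), (57, -0.2)]
top0 (-15, -8) [(-90, -1.1), (-87, -2.9), (-84, 0.2), (-81, -0.8), (-78, -0.7), (-75, 0.5), (-72, 58.2), (-69, 0.4), (-66, 113.9), (-63, 109.9), (-60, 109.6), (-57, 107.3), (-54, 104.5), (-51, 101.0), (-48, 98.0), (-45, 92.2), (-42, 90.4), (-39, 89.4), (-36, 85.0), (-33, 85.8), (-30, 81.7), (-27, 88.9), (-24, 88.3), (-21, 79.0), (-18, 78.9), (-15, 82.7), (-12, 85.6), (-9, 82.8), (-6, 78.8), (-3, 79.4), (0, 79.3), (3, 78.0), (6, 79.5), (9, 78.7), (12, 80.8), (15, 84.6), (18, 85.0), (21, 87.3), (24, 87.3), (27, 87.6), (30, 86.3), (33, 87.0), (36, 86.4), (39, 79.6), (42, 79.6), (45, 69.2), (48, 59.1), (51, 58.7), (57, -1.2)]
```

View pics/w1a.png

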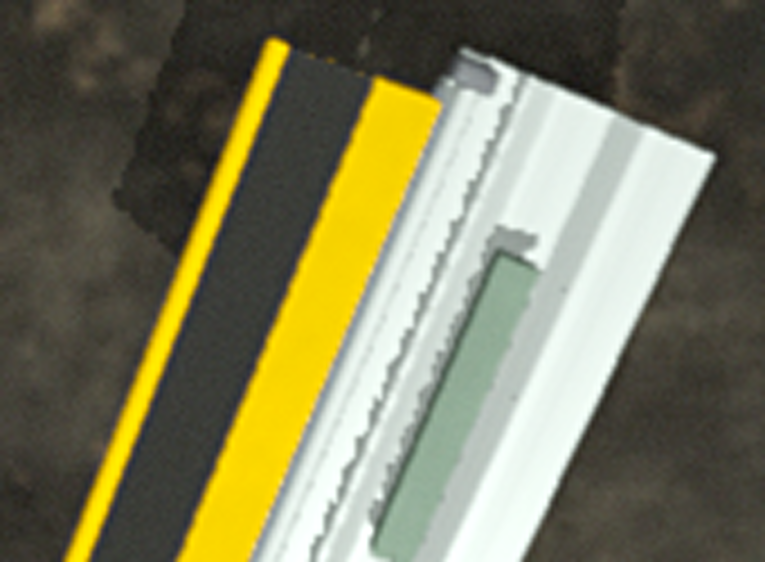

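View pics/w1b.png

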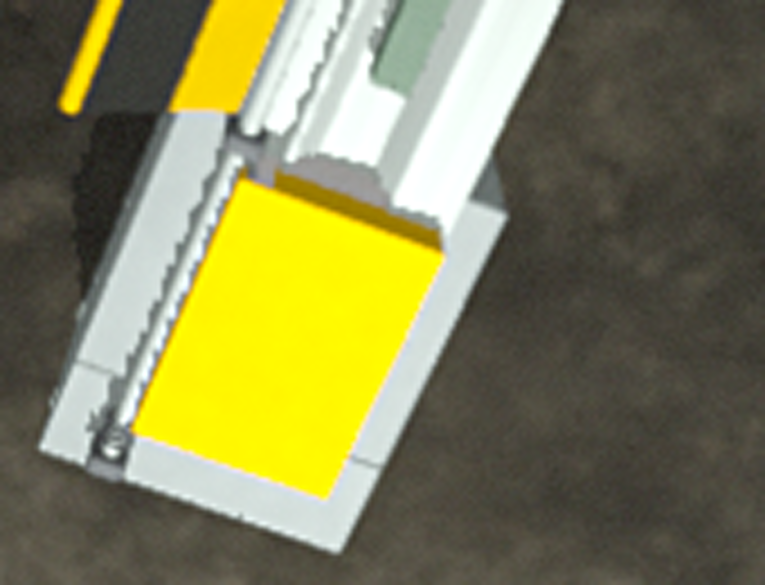

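```bash
python3 - <<'E'
from h import *
from scipy.optimize import least_squares
c=load("w1.npz")
o=lambda u,v,y:(240+(u-1.75)/4.5,y+(v-1.75)/4.5)
W=[((-156,-77,122),o(275,38,145)),((-12,-77,122),o(70,112,250)),((1,-29,97),o(240,182,250)),((1,34,97),o(443,258,250)),((89,-29,97),o(135,430,250)),((89,34,97),o(327,497,250)),((118,-50,80),o(40,448,250)),((118,50,80),o(340,552,250)),((-10,50,80),o(508,213,250))]
P=np.array([a for a,b in W],float);U=np.array([b for a,b in W])
f=lambda p:(proj(c,b2w(P,[*p,0]))-U).ravel()
r=least_squares(f,[598,211,-.18],x_scale=[10,10,.01],loss='soft_l1');print(r.x,f(r.x).reshape(-1,2).round(1).tolist())
B=[*r.x,0]
S=onz(c,[o(497,250,145),o(540,270,145),o(375,550,145),o(425,555,145),o(372,80,250),o(405,97,250)],92); print(w2b(S,B).round(1))
print("near end of trough", w2b(onz(c,[o(715,155,145),o(620,115,145)],87),B).round(1))
Q=b2w(np.load("w1_pc.npy"));Q=w2b(Q,B)
for xs in((-165,-140),(-15,-8)):
    m=(Q[:,0]>xs[0])&(Q[:,0]<xs[1])
    print(xs,[(y,round(float(np.median(Q[m&(abs(Q[:,1]-y)<1),2])),1)) for y in range(-20,24,2)])
m=(Q[:,2]>89)&(abs(Q[:,1])<14)&(Q[:,0]<-10)&(Q[:,0]>-140);print(Q[m].min(0),Q[m].max(0),m.sum())
E
```

```text
[ 5.99795805e+02  2.12517098e+02 -1.78000586e-01] [[0.4, 0.9], [-0.0, -0.1], [-1.0, -1.3], [0.7, -1.1], [-1.6, 0.2], [0.4, 0.5], [-0.2, 0.6], [0.4, 0.2], [-0.0, -0.4]]
[[-126.7   -6.1   92. ]
 [-126.1    6.3   92. ]
 [ -38.5   -3.6   92. ]
 [ -42.2    9.6   92. ]
 [ -37.5   -4.1   92. ]
 [ -36.2    6.2   92. ]]
near end of trough [[-169.6   36.7   87. ]
 [-169.6    9.8   87. ]]
(-165, -140) [(-20, 79.9), (-18, 79.8), (-16, 80.8), (-14, 87.5), (-12, 85.8), (-10, 83.8), (-8, 81.7), (-6, 80.4), (-4, 80.0), (-2, 79.8), (0, 79.9), (2, 80.1), (4, 80.0), (6, 80.2), (8, 79.9), (10, 80.3), (12, 82.2), (14, 83.9), (16, 86.2), (18, 87.0), (20, 86.9), (22, 87.4)]
(-15, -8) [(-20, 80.4), (-18, 80.5), (-16, 86.2), (-14, 87.1), (-12, 84.8), (-10, 82.4), (-8, 80.9), (-6, 79.9), (-4, 80.1), (-2, 80.3), (0, 80.0), (2, 80.1), (4, 80.3), (6, 80.0), (8, 79.8), (10, 81.7), (12, 83.4), (14, 84.7), (16, 86.9), (18, 87.2), (20, 87.4), (22, 87.8)]
[-139.91222639  -13.99337994   89.04991553] [-35.97010089   7.82265957 393.84301373] 3173
```

```bash
sed -i 's/^BOX=.*/BOX=[599.8,213.5,-0.183,0.0]/' h.py
cat >> h.py <<'E'
PSI=np.radians(24); D=99.6
def tcp(xp,zt,yp=2.6,psi=None):
    psi=PSI if psi is None else psi
    return list(b2w((xp+D/2*np.sin(psi),yp-D/2*np.cos(psi),zt-13)))
E
python3 - <<'E'
from workcell import *
from h import *
R=orient(PSI,-1)
movep(tcp(-146,200),R)
print(movel(tcp(-146,128),R,120,guard=15))
c=camera("wrist"); cv2.imwrite("pics/w2.png",c["image"]); np.savez("w2.npz",**c)
c=camera("scene"); crop(c,190,140,370,275,4.4,"pics/s2.png")
s=read_state();print(s["time"],s["eef_pos"],tcp(-146,128),s["finger_gap"],s["ft_force"])
E
```

```text
False
3.5917 [468.87365283 194.46466756 115.94385416] [np.float64(468.3491790611519), np.float64(194.20470591463484), np.float64(115.0)] 85.70403963687927 [ 0.23551282 -0.18905631  0.13471662]
```

View pics/w2.png

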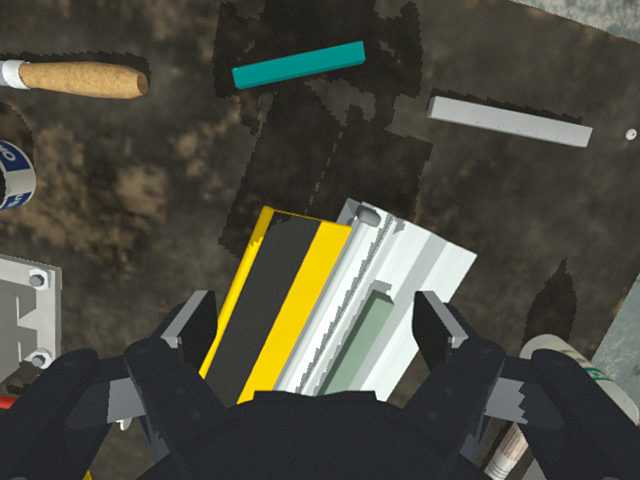

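View pics/s2.png

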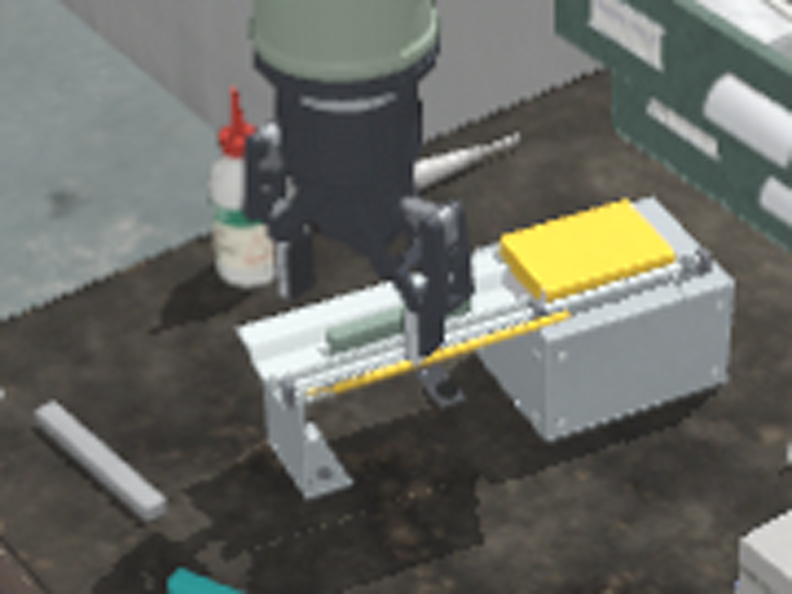

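```bash
python3 - <<'E'
from h import *
t=load("top0.npz");s=load("scene0.npz")
R=np.array([np.sin(PSI),-np.cos(PSI),0])
a=np.array([-146,2.6,128]);b=a+D*R
p=proj(s,b2w(np.array([a,b,a-[0,0,13],b-[0,0,13]])));print(((p-[190,140])*4.4).round())
print(onz(t,[[166,245],[156,238]],[30,110]).round(), w2b(onz(t,[[166,245]],[30])).round(), b2w(a),b2w(b))
# finger cloud in w2
c=load("w2.npz");v,u=np.mgrid[280:360,150:480];uv=np.c_[u.ravel(),v.ravel()];r=c["range_z"][uv[:,1],uv[:,0]];ok=r>0
P=back(c,uv[ok],r[ok]);Q=w2b(P)
for nm,e in(("push",a),("plate",b)):
  m=(np.linalg.norm(Q[:,:2]-e[:2],axis=1)<22)&(Q[:,2]>125);d=Q[m]-e
  j=d@R; w=d@np.array([np.cos(PSI),np.sin(PSI),0]);print(nm,m.sum(),"jaw",j.min(),j.max(),"w",w.min(),w.max(),"zmin",Q[m][:,2].min(), np.percentile(Q[m][:,2],[1,5,20]))
E
```

```text
[[290. 292.]
 [424. 362.]
 [291. 310.]
 [424. 380.]]
[[532. 421.  30.]
 [529. 413. 110.]] [[-105.  192.   30.]] [456.71103084 242.62570865 128.        ] [479.98732728 145.78370318 128.        ]
push 3538 jaw -5.543621243950526 12.861513073109542 w -13.565907902315724 12.406088752973933 zmin 128.56389696774212 [130.44109764 133.91360615 141.7720047 ]
plate 3509 jaw -10.63257723835317 8.209274440119643 w -13.81003491159715 12.162965796556911 zmin 127.92056074371715 [130.28158433 133.74383831 141.7943207 ]
```

```bash
python3 - <<'E'
from h import *
R=np.array([np.sin(PSI),-np.cos(PSI),0]);W=np.array([np.cos(PSI),np.sin(PSI),0])
a=np.array([-146,2.6,128]);b=a+D*R
c=load("w2.npz");v,u=np.mgrid[280:360,150:480];uv=np.c_[u.ravel(),v.ravel()];r=c["range_z"][uv[:,1],uv[:,0]];ok=r>0
Q=w2b(back(c,uv[ok],r[ok]))
for nm,e in(("push",a),("plate",b)):
  for z0,z1 in((126,132),(132,138),(138,146),(146,160)):
    m=(np.linalg.norm(Q[:,:2]-e[:2],axis=1)<25)&(Q[:,2]>z0)&(Q[:,2]<z1);d=Q[m]-e
    print(nm,z0,m.sum(),"jaw",np.percentile(d@R,[1,50,99]).round(1),"w",np.percentile(d@W,[1,50,99]).round(1))
E
```

```text
push 126 100 jaw [7.2 8.5 8.9] w [-9.1  1.1 10.5]
push 132 339 jaw [-3.6  8.4  8.9] w [-10.5  -5.1  11.4]
push 138 608 jaw [-4.9  8.2  8.9] w [-10.7  -5.8  11.7]
push 146 1285 jaw [-4.9  8.1  8.8] w [-10.7  -6.   10.5]
plate 126 99 jaw [-6.1 -5.6 -5.2] w [-8.8  1.3 10.1]
plate 132 342 jaw [-6.  -5.5  6.2] w [-10.6  -4.9  11.5]
plate 138 604 jaw [-6.2 -5.4  7.7] w [-10.7  -5.9  11.6]
plate 146 1250 jaw [-6.3 -5.5  7.7] w [-10.7  -6.1  10.5]
```

```bash
python3 - <<'E'
from workcell import *
from h import *
R=orient(PSI,-1)
for z in(110,98,91,88,86.5):
    g=movel(tcp(-146,z),R,40,guard=15); s=read_state(); print(z,g,s["time"],(s["eef_pos"]-tcp(-146,z)).round(2),s["ft_force"].round(1),s["torque"].round(2))
    if g: break
c=camera("scene"); crop(c,190,140,370,275,4.4,"pics/s3.png");np.savez("s3.npz",**c)
c=camera("top"); crop(c,210,120,310,290,4,"pics/t3.png");np.savez("t3.npz",**c)
E
```

```text
110 True 3.95 [-0.41 -1.3   5.84] [-1.2 -1.1  2. ] [-0.2   0.12 -0.05]
```

View pics/s3.png

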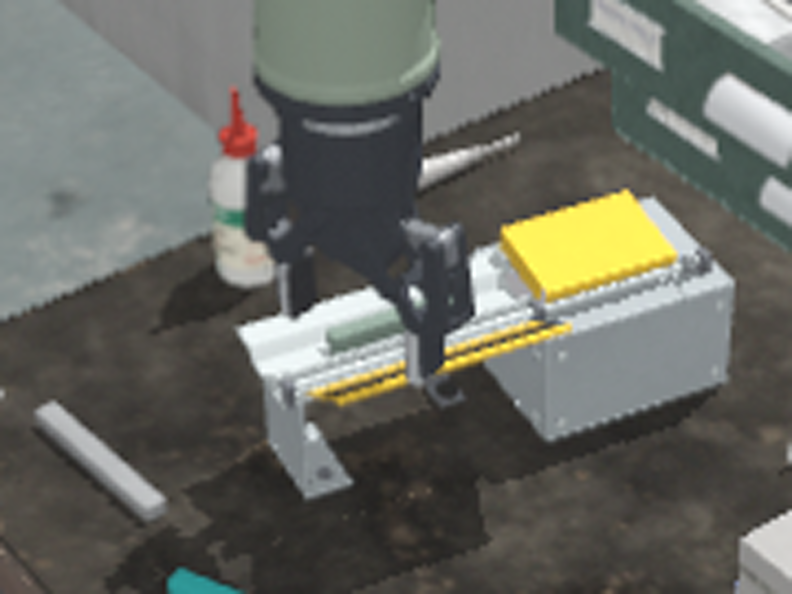

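The plate finger has landed on the outer edge of the plate, scene crop (425,375). The flap has lifted slightly, and the guard tripped on the impact. I keep pressing, more slowly.

```bash
python3 - <<'E'
from workcell import *
from h import *
R=orient(PSI,-1)
for z in(110,98,91,88,86):
    g=movel(tcp(-146,z),R,25,guard=25); s=read_state(); print(z,g,s["time"],(s["eef_pos"]-tcp(-146,z)).round(2),s["ft_force"].round(1),s["torque"].round(2))
    if g: break
c=camera("scene"); crop(c,190,140,370,275,4.4,"pics/s4.png");np.savez("s4.npz",**c)
c=camera("top"); crop(c,210,120,310,290,3.5,"pics/t4.png");np.savez("t4.npz",**c)
E
```

```text
110 False 4.475 [0.16 0.07 0.04] [ 0.5 -1.6  2.7] [-0.5  -0.08 -0.04]
98 False 5.1083 [-0.1   0.02 -0.08] [-1.5 -2.5  2. ] [-0.45  0.09 -0.02]
91 False 5.5417 [ 0.03  0.05 -0.13] [ 1.  -1.5  2.6] [-0.52 -0.1   0.04]
88 False 5.8083 [ 0.04  0.02 -0.08] [ 1.  -1.2  3. ] [-0.5  -0.15  0.01]
86 False 6.0583 [ 0.05  0.08 -0.06] [ 0.3 -1.6  3.3] [-0.39 -0.16  0.05]
```

View pics/s4.png

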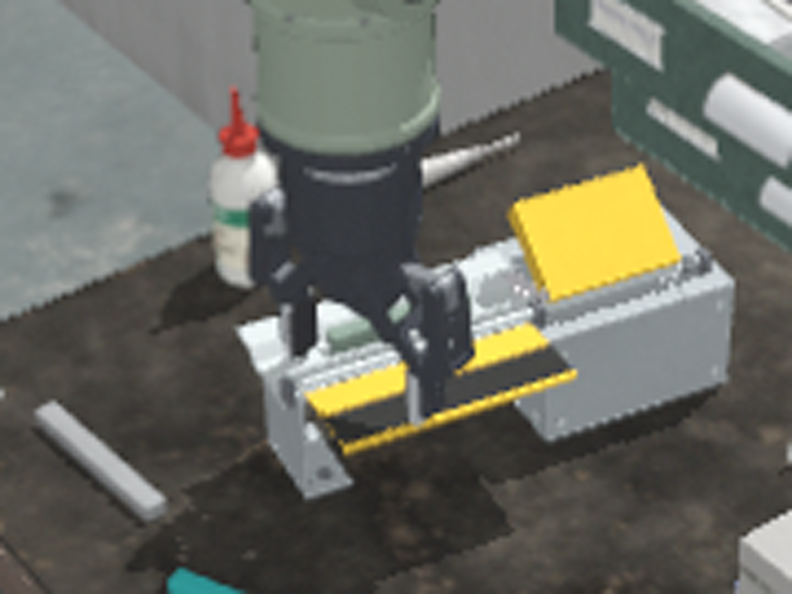

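View pics/t4.png

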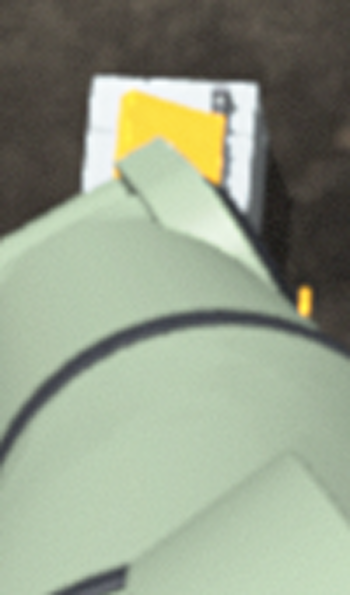

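```bash
python3 - <<'E'
from h import *
c=load("s4.npz");v,u=np.mgrid[170:215,300:350];uv=np.c_[u.ravel(),v.ravel()];r=c["range_z"][uv[:,1],uv[:,0]];im=c["image"][uv[:,1],uv[:,0]].astype(int)
ok=(r>0)&(im[:,0]<90)&(im[:,2]>180)
Q=w2b(back(c,uv[ok],r[ok]));A=np.c_[Q[:,0],Q[:,1],np.ones(len(Q))]
for _ in range(3):
    x=np.linalg.lstsq(A,Q[:,2],rcond=None)[0];k=abs(A@x-Q[:,2])<3;A,Q=A[k],Q[k]
print(x,np.arctan(x[1]),len(Q),Q[:,2].max())
E
```

```text
[-1.02612622e-01  1.31260173e-01  1.21123344e+02] 0.13051403422627714 103 122.37449803108848
```

```bash
python3 - <<'E'
from h import *
c=load("s4.npz")
# project flap top corners for several angles; compare with image corners
rod=np.array([-30,87])
for th in(0.5,.55,.6,.65,.7):
    P=[]
    for x in(1,89):
        for y,z in((34,97),(-29,97)):
            d=np.array([y,z])-rod;cs,sn=np.cos(th),np.sin(th);P.append([x,rod[0]+cs*d[0]-sn*d[1],rod[1]+sn*d[0]+cs*d[1]])
    print(th,np.array(P)[0].round(), ((proj(c,b2w(np.array(P)))-[190,140])*4.4).round().tolist())
m=[(o) for o in((560,230),(600,230),(620,190),(540,215),(640,180))]
print(w2b(back(c,np.array(m)/4.4+[190,140])).round(1))
crop(c,290,160,350,220,10,"pics/s4b.png")
E
```

```text
0.5 [  1.  21. 126.] [[506.0, 208.0], [549.0, 299.0], [635.0, 170.0], [679.0, 259.0]]
0.55 [  1.  19. 129.] [[508.0, 207.0], [550.0, 300.0], [637.0, 169.0], [679.0, 259.0]]
0.6 [  1.  17. 131.] [[509.0, 205.0], [550.0, 301.0], [639.0, 167.0], [680.0, 260.0]]
0.65 [  1.  15. 134.] [[511.0, 204.0], [550.0, 302.0], [641.0, 166.0], [680.0, 261.0]]
0.7 [  1.  13. 136.] [[513.0, 203.0], [551.0, 302.0], [643.0, 165.0], [681.0, 262.0]]
[[ 22.1  -7.1 122.1]
 [ 46.6 -11.6 117. ]
 [ 69.5   5.8 127.8]
 [ 15.5   5.9 126.8]
 [ 82.5   4.6 131.7]]
```

View pics/s4b.png

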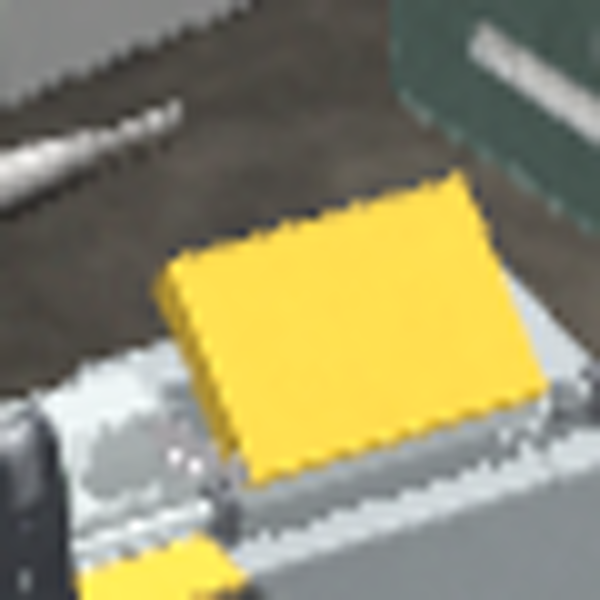

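The projection at about 0.65 rad fits the flap corner and the depth, and the plate finger stands on the plate. I now push.

```bash
python3 - <<'E'
from workcell import *
from h import *
R=orient(PSI,-1)
movel(tcp(-146,85),R,25,guard=25); s=read_state(); print(s["ft_force"].round(1))
for x in(-130,-110,-90,-75):
    g=movel(tcp(x,85),R,40,guard=25); s=read_state(); print(x,g,s["time"],(s["eef_pos"]-tcp(x,85)).round(2),s["ft_force"].round(1),s["torque"].round(2))
    if g: break
c=camera("scene"); crop(c,210,140,370,260,5,"pics/s5.png");np.savez("s5.npz",**c)
c=camera("wrist"); cv2.imwrite("pics/w5.png",c["image"])
E
```

```text
[-0.1 -1.4  2.7]
-130 False 6.9583 [ 0.54 -0.06  0.07] [ 1.7 -0.5  3.5] [-0.18 -0.39  0.15]
-110 False 7.6083 [ 0.47 -0.1   0.09] [ 1.5 -0.4  2.2] [-0.2  -0.35  0.07]
-90 False 8.2583 [ 0.46 -0.12  0.07] [ 2.2 -0.7  2.8] [-0.3  -0.42  0.09]
-75 False 8.7833 [ 0.54 -0.11  0.07] [ 2.2 -0.5  3.1] [-0.24 -0.41  0.12]
```

View pics/s5.png

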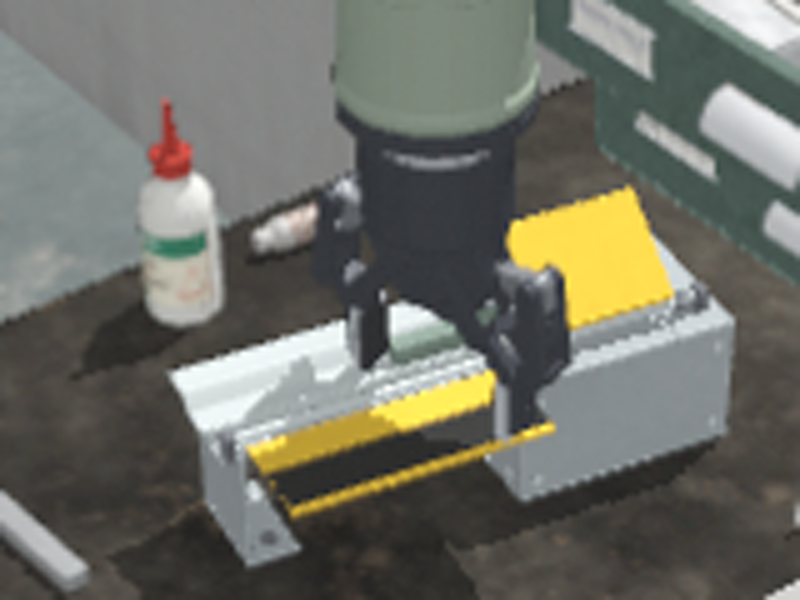

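View pics/w5.png

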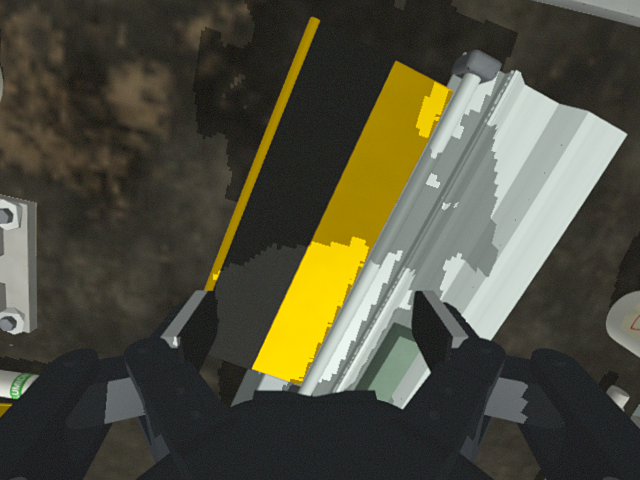

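The stone is moving ahead of the finger: its near end is at wrist (400,340) and scene crop (395,340). The plate is still down. I continue in small steps.

```bash
python3 - <<'E'
from workcell import *
from h import *
R=orient(PSI,-1)
for x in(-65,-58,-54,-51,-48.5):
    g=movel(tcp(x,85),R,30,guard=25); s=read_state(); print(x,g,s["time"],(s["eef_pos"]-tcp(x,85)).round(2),s["ft_force"].round(1),s["torque"].round(2))
    if g: break
wait(.3);print(read_state()["ft_force"].round(1))
c=camera("scene"); crop(c,210,140,370,260,5,"pics/s6.png");np.savez("s6.npz",**c)
c=camera("wrist"); cv2.imwrite("pics/w6.png",c["image"])
E
```

```text
-65 False 9.3667 [ 0.46 -0.08  0.04] [ 1.5 -1.3  3. ] [-0.16 -0.39  0.11]
-58 False 9.75 [ 0.47 -0.09  0.04] [1.3 0.1 2. ] [-0.14 -0.36  0.06]
-54 False 10.0333 [ 0.28 -0.03  0.01] [ 0.3 -0.2  3.2] [-0.12 -0.21  0.07]
-51 False 10.2833 [ 0.19 -0.02  0.  ] [0.7 1.  3.6] [-0.06 -0.09  0.03]
-48.5 False 10.5333 [ 0.17 -0.07 -0.01] [0.5 0.6 3.1] [-0.1   0.05 -0.01]
[-0.  -0.   3.1]
```

View pics/s6.png

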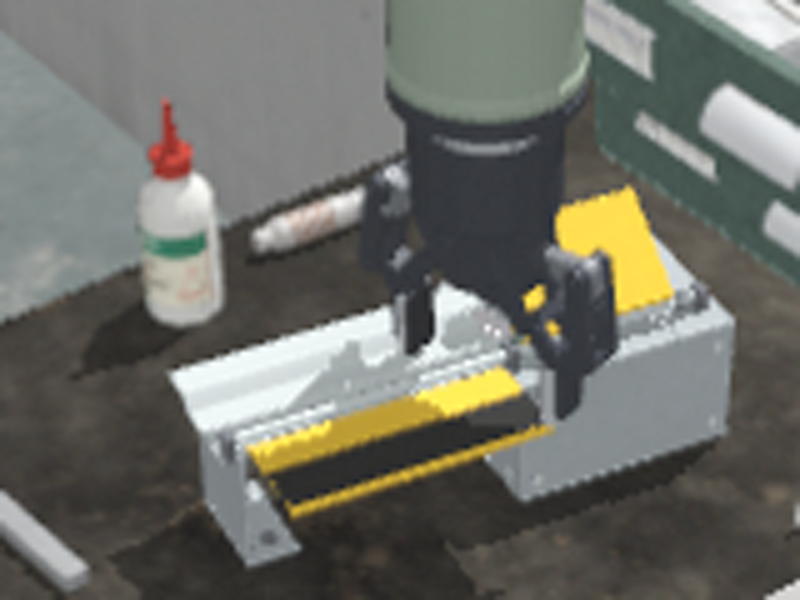

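View pics/w6.png

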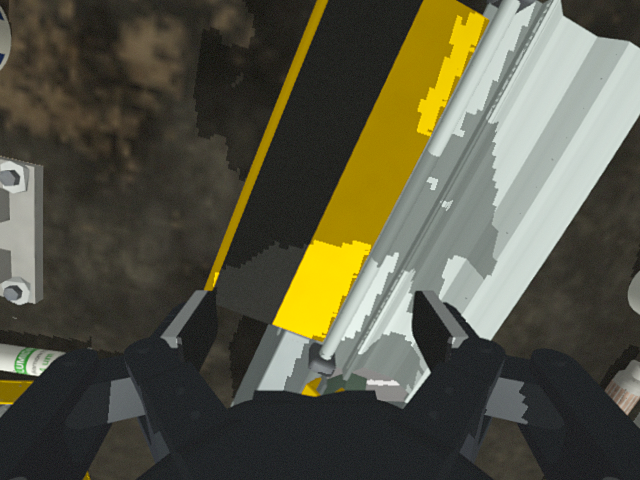

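The trough looks empty and the push force is gone. Keeping the plate held, I back the fingers off along it to look into the opening.

```bash
python3 - <<'E'
from workcell import *
from h import *
R=orient(PSI,-1)
movel(tcp(-125,85),R,80,guard=25); s=read_state(); print(s["time"],s["ft_force"].round(1))
c=camera("scene"); crop(c,290,160,360,220,10,"pics/s7.png");np.savez("s7.npz",**c)
c=camera("wrist"); cv2.imwrite("pics/w7.png",c["image"])
E
```

```text
12.0417 [-2.1  1.5  2.9]
```

View pics/s7.png

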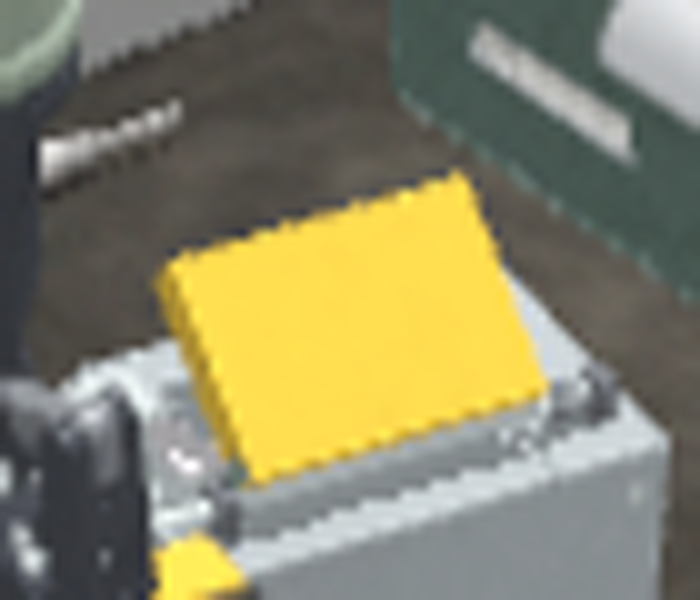

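View pics/w7.png

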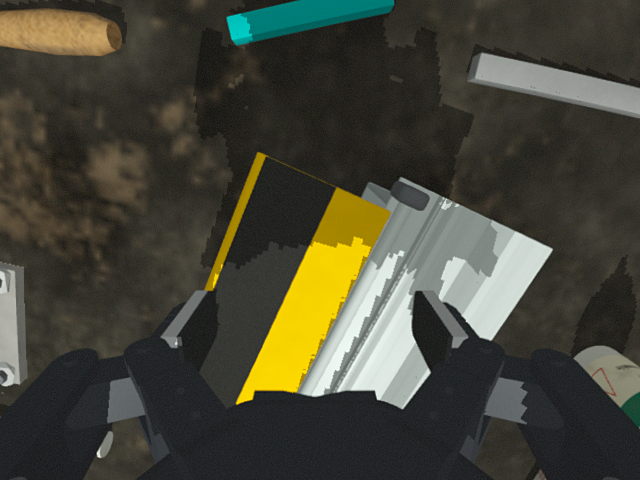

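```bash
python3 - <<'E'
import cv2
im=cv2.imread("pics/w6.png");cv2.imwrite("pics/w6b.png",cv2.resize(im[330:410,260:440],None,fx=4.4,fy=4.4,interpolation=cv2.INTER_CUBIC))
E
```

```text
(no output)
```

View pics/w6b.png

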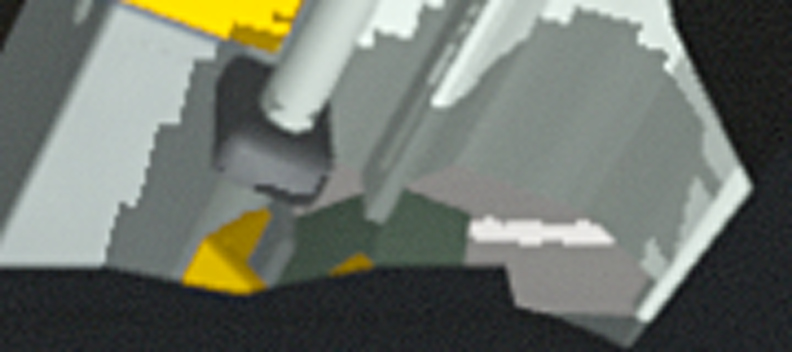

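```bash
python3 - <<'E'
from workcell import *
from h import *
R=orient(PSI,-1)
g=movel(tcp(-46,85),R,80,guard=15); s=read_state(); print(g,s["time"],s["ft_force"].round(1))
c=camera("wrist"); np.savez("w8.npz",**c); crop(c,260,330,440,410,4.4,"pics/w8.png")
v,u=np.mgrid[330:412,270:440];uv=np.c_[u.ravel(),v.ravel()];r=c["range_z"][uv[:,1],uv[:,0]];im=c["image"][uv[:,1],uv[:,0]].astype(int)
m=(r>0)&(im[:,1]>im[:,2]+8)&(im[:,1]>im[:,0]+3);Q=w2b(back(c,uv[m],r[m]));print(m.sum(),np.percentile(uv[m],[5,50,95],axis=0),np.percentile(Q,[5,50,95],axis=0).round(1))
c=camera("scene"); crop(c,290,170,350,220,10,"pics/s8.png")
E
```

```text
False 13.2833 [ 1.  -1.8  3.5]
4039 [[285. 332.]
 [363. 356.]
 [419. 387.]] [[-25.5 -45.3  60.6]
 [-11.5  -7.4  80.3]
 [ 22.1  14.4  89.5]]
```

View pics/w8.png

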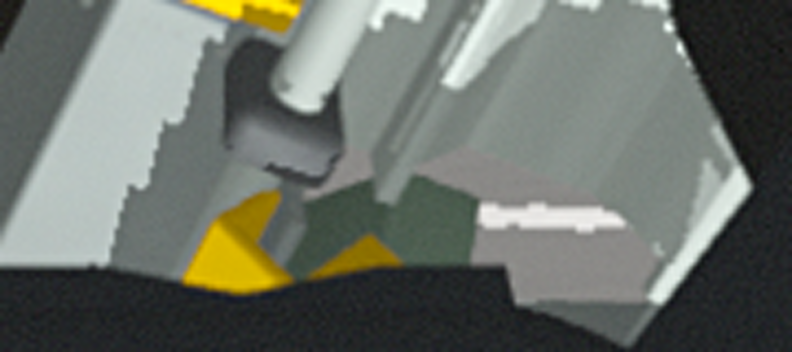

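```bash
python3 - <<'E'
from h import *
c=load("w8.npz")
pts=[(330,200),(330,240),(360,210),(410,190),(430,220),(430,250),(460,210),(460,255),(500,180),(520,240),(600,280),(420,265),(310,185)]
px=np.array(pts)/4.4+[260,330]
for p,q,i in zip(pts,w2b(back(c,px)).round(1),px): print(p,q,c["image"][int(i[1]),int(i[0])])
E
```

```text
(330, 200) [27.8 -7.3 51.3] [64 75 63]
(330, 240) [28.3 -7.5 58.4] [72 82 68]
(360, 210) [20.  -7.4 61.7] [67 78 65]
(410, 190) [11.9 -4.9 65.9] [76 90 74]
(430, 220) [13.3 -1.8 68.1] [80 94 78]
(430, 250) [16.1 -0.6 69.7] [82 95 78]
(460, 210) [12.   1.9 66. ] [77 90 75]
(460, 255) [14.5  2.4 70.8] [78 95 78]
(500, 180) [ 1.1  0.4 73.6] [135 137 138]
(520, 240) [25.  20.4 49. ] [135 139 140]
(600, 280) [31.4 38.2 42.3] [133 136 136]
(420, 265) [-38.2 -38.5 144.7] [54 60 47]
(310, 185) [ -3.1 -26.6  92.6] [91 90 89]
```

The stone lies on the slide at about 45°. Its upper end is at box (12–15, −2, 66–70), so its middle is near (45, −2, 36), inside the bin. I back off and lift.

```bash
python3 - <<'E'
from workcell import *
from h import *
R=orient(PSI,-1)
movel(tcp(-110,85),R,80,guard=25)
movel(tcp(-110,130),R,50); movel(tcp(-110,250),R,120)
movep(list(b2w((-190,-43,330))),R); wait(.5)
s=read_state(); print(s["time"],s["ft_force"].round(1))
c=camera("scene"); cv2.imwrite("pics/s9.png",c["image"]);crop(c,235,175,365,260,6,"pics/s9b.png")
t=camera("top");cv2.imwrite("pics/t9.png",t["image"])
w=camera("wrist");cv2.imwrite("pics/w9.png",w["image"]);np.savez("w9.npz",**w)
E
```

```text
17.6417 [-0.4  0.7  0.2]
```

View pics/s9b.png

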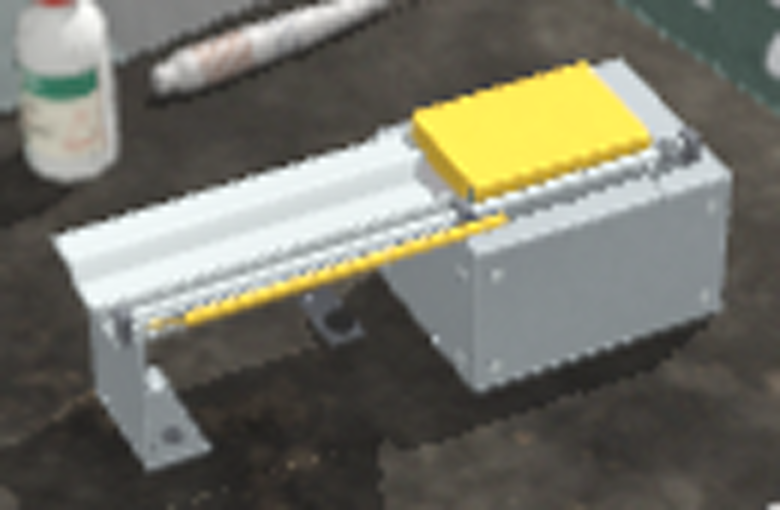

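View pics/w9.png

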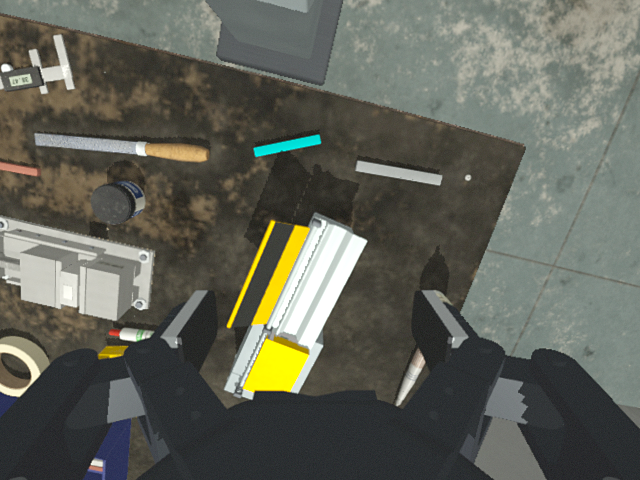

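View pics/s9.png

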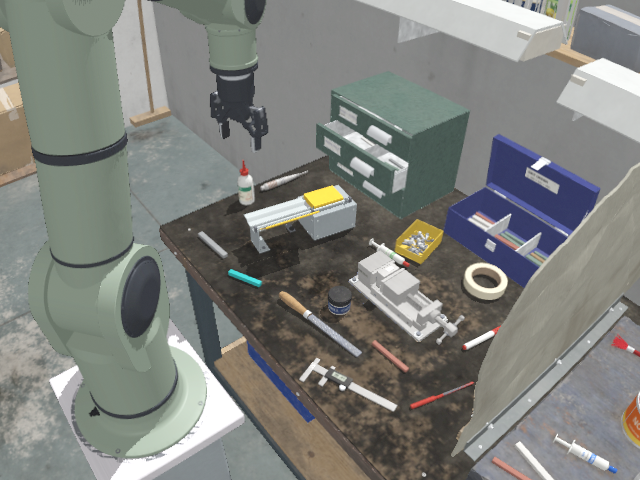

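The flap corners in the scene crop, (413,112), (585,62), (650,135) and (480,192), are exactly as at the start, so the flap is shut. The trough is empty, the bystanders are unmoved, and the arm is clear of everything.

```bash
python3 - <<'E'
from workcell import *
finish_job(); print(read_state()["time"])
E
```

```text
the job is handed in; nothing more can be done
the job is handed in; nothing more can be done
```

The green stone is in the waste box with the flap shut over it, and I handed the job in at about 18 s of the 51 s allowed.

**How it was done:** The gripper only opens fully, which puts the fingers about 100 mm apart. I turned it 24° about the vertical so that one finger reached the outer part of the press plate while the other sat low in the trough behind the stone. Pressing the plate opened the flap to about 0.65 rad. I then slid both fingers along the trough until the stone tipped over and slid in. I backed off with the plate still held and lifted away.

**Last checks:**
- **Stone:** With the flap still open, the wrist depth reading showed it lying on the slide inside the bin, upper end at about box (13, -2, 68) mm. From that I worked out its middle at about (45, -2, 36) mm. I couldn't see it once the flap was shut.
- **Flap and trough:** After lifting, the flap corners were at the same pixels as at the start, so it is shut. The trough was empty.
- **Other things on the bench:** They look unmoved in the scene picture, but I didn't measure them.
- **Arm:** It stood clear of everything, and the tool force was back to about zero.

**One hiccup:** the 15 N guard tripped when the finger first touched the plate. I carried on more slowly with a 25 N guard, and it did not trip again.

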